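Shut the air valve under the sliding cover of a lace bench's air box

ROBOT

A 6-joint arm with a two-finger parallel gripper is mounted at the origin on the work surface. World frame = base frame: x ahead of the robot, y to its left, z up, the work surface at z = 0. Lengths are in mm, angles in rad, forces in N, time in s.
With the tool pointing down it reaches from about 350 to 725 mm from the base axis. Payload 4.3 kg.
Tool frame: the origin (TCP) lies between the finger pads; the fingertips stand 22 mm ahead of it and the grasp point (between the pads) lies 3 mm ahead of it; y points along the fingers, x is the direction in which the jaws open and shut, and the axes are right-handed (so a half turn about y gives the same grasp; the last joint's range is limited). The gripper opens to 85 mm and grips with 20 to 120 N. Pads are 22 mm wide; open, the fingers measure 114 mm over their backs; the gripper's body (76 mm by 85 mm) begins 54 mm behind the grasp point. The pads swing forward as they close: fully open they stand 13 mm farther back than shut.
Start: joints at [-1.447, 0.377, 0.081, 1.274, 0, 1.46], TCP at [133.222, -559.389, 253.329] pointing down, gripper open.
Joint ranges: [-2.72, 2.72], [-0.84, 1.66], [-1.02, 1.22], [-1.77, 2.12], [-1.37, 1.28], [-3.14, 3.14]. Speed limits (rad/s): [2.57, 2.57, 3.14, 3.14, 3.14, 3.14].

INTERFACE

Orientations are given as a rotation vector (axis times angle).
In Python, from rig import ctrl gives the robot as it stands.
- The arm moves only by the tool apply_moves, never from a script. Its argument "moves" is a list of rows, each an object with "gripper": the opening in per cent of the stroke, from 0 (shut) to 100 (fully open); "xyz": the shift along the tool's x, y, z in m, a list of three; "dr": the turn, a rotation vector about the tool's x, y, z in degrees, a list of three. In form: [{"gripper": gripper, "xyz": [dx, dy, dz], "dr": [ax, ay, az]}, ...]. A call has 1 to 12 rows; each row shifts and turns the commanded pose from where the row before left it, along the tool's axes as they then stand; what a row does not reach is not made up. A row lasts 1/10 s, in which the tool goes at most 50 mm and 8.59 degrees, less where a joint would pass 70% of its speed; a pose out of reach is approached as far as the arm can. A call with a gripper value outside its range is refused whole. The fingers move at their own pace and stop on an object; "grip_force" is the grip in N (left out, the last holds). Time passes only in rows, so rows that do not move let the fingers close. It gives the time, the measured TCP pose, the force and the opening at its end, in the units of the state.
- ctrl.sense(): the state, without advancing time (a new reading comes with each control period).
- ctrl.grab_frame(name): name is "scene" or "top" or "wrist"; returns (picture, depth): 400x640x3 uint8, red, green, blue; 400x640 float32, mm along the optical axis (not along the pixel's ray), 0 where there is no reading.
- ctrl.camera_model(name): a dict with "K" (3x3 intrinsics, pixels), "R" (3x3) and "t" (3): a world point X has camera coordinates R X + t. Camera axes: x right, y down, z forward; pixel columns grow to the right and rows downward; lengths in mm; the calibration is good to about 2 mm. The wrist camera is an equidistant fisheye: a pixel r from the principal point sees the ray r / f radians off the axis. A picture is of the moment at which its call begins: read the wrist's pose just before it. camera_model takes no time and is no camera call; for the wrist camera it gives the pose at the moment of the call.
- ctrl.job_done(): hands the job in, once; it reports no verdict.
The state is a dict: "time_s": time; "joint_pos": joint angles; "qvel": joint speeds; "joint_efforts": joint torques, N m; "tool_pos": TCP position; "eef_rot": TCP orientation; "wrist_force": force on the tool from outside, world axes, zero at the start; "torque": the same for the moment, N m; "finger_gap": opening from 0.0 (shut) to 1.0 (fully open).
Only numpy, scipy, OpenCV 4.12 (cv2) and the standard library are available. Lean on these libraries where they do the work, as an engineer would, in place of code of your own. Each camera call takes 0.05 s, during which the arm holds its last target.

TASK

On the lace maker's bench stands a low wooden box with the bench's compressed-air valves under a loose sliding wooden cover. With the fingertips, push the cover all the way aside onto the deck of the box, then push the handle that ends in a round disc shut, as far as it goes, so that it lies across its pipe. Nothing is to be lifted; leave the plain handle and the things around the box as they are, and the cover open.

Things in the scene. Friction and masses are not known exactly. Their poses are not given: they have to be found in the camera images.
- airbox: Fixed wooden box 166 (x) by 518 (y) mm. Origin: on the table under the centre of the valve bay. Bay: x -65 to 65, y -115 to 125 mm, floor at height 8; solid grey deck (height 57) at y 125 to 377. Long walls 60 high carry the cover; guide lips and end stops (y -133, 385) rise to 68. Two pipes along x at y -38 and 60, top at 31 mm or lower.
- cover: Loose wooden cover, 146 (x) by 250 (y) by 8 mm, about 0.35 kg, on the box's walls between guide lips (2 mm play), axes as the box's. Origin: centre of its underside, 60 mm above the table. Closed: origin at y 0 to 15 mm in the box frame, covering the bay; slides along the box's +y onto the deck to the stop at y = 252. Friction 1 to 4 N, stays where left.
- batten (a point): Centre of the top face of the wooden batten across the cover, 110 mm along x, 18 along y, 16 mm tall above the cover's upper face (its top 84 mm above the table), 80 mm to the -y side of the cover's centre. It can be pushed on its -y side.
- disc_handle (a joint): Angle (rad) of the handle to shut, a flat steel lever ending in a round disc, over either pipe. 0: open, pointing along the box's +x over its pipe; turns clockwise seen from above; 1.57: shut against its stop, pointing along the box's -y, across the pipe. Starts at 0 to 0.35. Dry friction 0.12 N m, no spring, stays where left.
- disc_handle_end (a point): Top centre of the round disc (diameter 32 mm, from 40 to 49 mm above the table, a small dome on top) at the end of the handle to be shut; 58 mm from its pivot. Lever between pivot and disc 12 mm wide; whole reach 74 mm from the pivot.
- disc_handle_pivot (a point): Point on the vertical pivot axis of the disc handle, 49 mm above the table, hub diameter 20 mm. In the box frame at x = -35 mm, y = -38 or 60 mm.
- plain_handle (a joint): Angle (rad) of the other handle, same meaning; a plain straight flat steel lever of the same 74 mm reach, 12 mm wide, square end, 40 to 48 mm above the table. To be left as it is (starts between 0 and 0.35).
- plain_handle_end (a point): Point on the plain handle, 58 mm from its pivot, 49 mm above the table.
- plain_handle_pivot (a point): Point on the pivot axis of the plain handle, 49 mm above the table, over the other pipe.
- spool: Bystander: upright wooden thread spool, diameter 44 mm, 60 mm high, loose, near the -y end of the box. Origin: centre of its underside.
- pinjar: Bystander: small pin jar with steel cap, diameter 50 mm, 58 mm high, loose, beyond the box's far (+x) side. Origin: centre of its underside.
- pinblock: Bystander: loose pin cushion, a wooden block 60 by 50 mm with a grey pad on top, 34 mm high, beyond the box's far (+x) side. Origin: centre of its underside.

How it is judged (in metres and radians):
On the way, in this order (a step that is already met when the one before it is completed fails the run):
1. the cover is pushed aside onto the deck, by at least 225 mm from the bay's centre (y of cover in the frame of airbox above 0.225 m), for 0.1 s.
2. the disc handle is shut, across its pipe (value of joint disc_handle above 1.45 rad), for 0.2 s.
At the end, for the whole second after the job is handed in: The cover lies flat and at rest on the box, its centre at least 225 mm to the +y side of the bay's centre; the disc handle stands at 1.45 rad or more (of 1.57); the plain handle's end is within 12 mm and each bystander within 25 mm of where it started (y of cover in the frame of airbox above 0.225 m and value of joint disc_handle above 1.45 rad and height (world z) of cover between 0.054 and 0.066 m and angle between cover's own z axis and vertical below 0.06 rad and linear speed of cover below 0.01 m/s and velocity of joint disc_handle below 0.05 rad/s and distance of plain_handle_end from where it was at the start of the episode below 0.012 m and distance of each of spool, pinjar, pinblock from where it was at the start of the episode below 0.025 m); the robot touches nothing.
It fails at once if the cover is lifted or tipped out of its guides (height (world z) of cover above 0.075 m or angle between cover's own z axis and vertical above 0.15 rad).
It fails at once if the plain handle is turned (distance of plain_handle_end from where it was at the start of the episode above 0.015 m).
It fails at once if a bystander is pushed away, lifted or tipped (distance of any of spool, pinjar, pinblock from where it was at the start of the episode above 0.03 m or angle between any of spool, pinjar, pinblock's own z axis and vertical above 0.5 rad).
It also fails if it takes over 54 s, if anything falls off the work surface, if the arm or the gripper's body presses on something with over 40 N, if the wrist force passes 120 N, or if a joint passes its speed limit or range.

## Working session

There is one attempt and no reset: what is moved stays moved. The work goes in short steps, Python scripts to look and compute and a tool call to move; the robot and the scene stay as the last step left them, time stands still between calls to the robot, and variables do not carry over. Pictures are saved under pics/ and viewed, and the job is handed in when it is done.

Besides the shell and the picture viewer there is one more tool, called after "Request:" by a JSON object that holds its "method" and its "body", one argument or row to a line. apply_moves: Moves the arm, as the interface text tells. Its arguments: {"type":"object","properties":{"moves":{"type":"array"},"grip_force":{"type":"number"}},"required":["moves"]}

```bash
ls; mkdir -p pics
python3 - <<'E'
from rig import ctrl
import cv2,numpy as np
s=ctrl.sense();print(s)
for n in("scene","top"):
    p,d=ctrl.grab_frame(n);cv2.imwrite(f"pics/{n}0.png",p[:,:,::-1]);np.savez(f"{n}0.npz",p=p,d=d,**ctrl.camera_model(n))
    print({k:np.round(v,3).tolist() if not isinstance(v,str) else v for k,v in ctrl.camera_model(n).items()}, (d>0).mean())
E
```

```text
pics
{'time_s': 0.0, 'joint_pos': array([-1.44731561e+00,  3.78080706e-01,  7.95948994e-02,  1.27441538e+00,
       -7.01354856e-07,  1.46052016e+00]), 'qvel': array([-1.69914592e-04, -1.24713568e-03,  9.73231089e-05,  2.08702833e-03,
        7.84562003e-04,  2.70019294e-04]), 'joint_efforts': array([ 1.81012907e-03, -4.63607848e+01,  2.69871980e+01,  2.11970246e-02,
        1.15283488e-04,  4.73662453e-06]), 'tool_pos': array([ 133.13003364, -558.72503664,  252.33877347]), 'eef_rot': array([-1.30922084,  1.03631098, -1.03380835]), 'wrist_force': array([-0.07937329,  0.61286369,  0.25313489]), 'torque': array([ 3.32481009e-03, -7.54172099e-05, -2.96683110e-02]), 'finger_gap': 0.9949628723152234}
{'K': [[511.492, 0.0, 319.011], [0.0, 511.492, 203.83], [0.0, 0.0, 1.0]], 'R': [[-0.593, 0.805, 0.01], [0.679, 0.507, -0.531], [-0.433, -0.308, -0.847]], 't': [458.795, -322.594, 1176.939]} 0.995921875
{'K': [[511.608, 0.0, 317.023], [0.0, 511.608, 194.956], [0.0, 0.0, 1.0]], 'R': [[-0.028, -1.0, -0.001], [-0.996, 0.028, -0.085], [0.085, -0.002, -0.996]], 't': [-62.97, 654.328, 1122.759]} 0.99596484375
```

View pics/scene0.png

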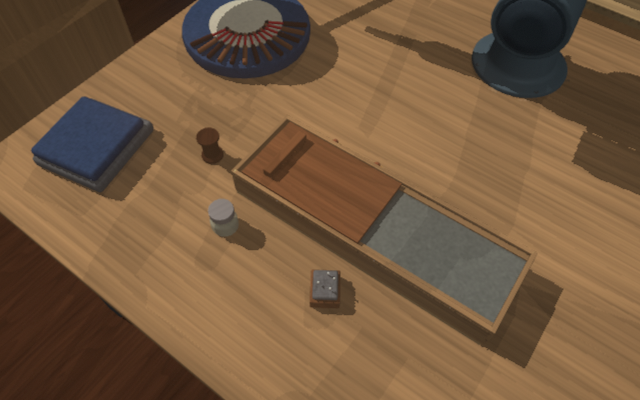

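View pics/top0.png

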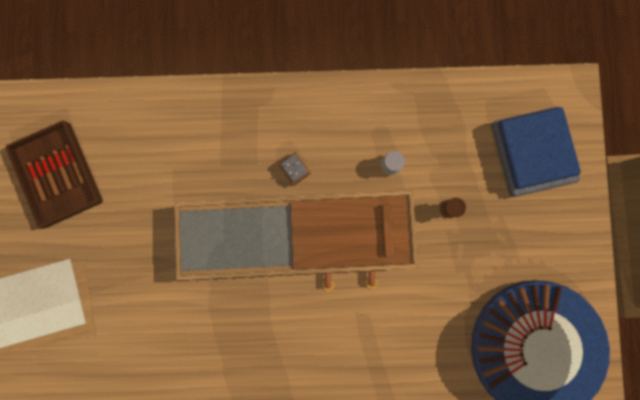

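Run:
```python
from scipy.spatial.transform import Rotation as R
print(R.from_rotvec([-1.30922084,  1.03631098, -1.03380835]).as_matrix().round(3))
```

```text
[[ 0.232 -0.     0.973]
 [-0.973  0.002  0.232]
 [-0.002 -1.     0.   ]]
```

The scene view shows the box with its cover closed and the batten at about (288,155). The top view shows box corners near (175,205)–(412,265), the spool at (453,208), the jar at (393,162) and the pin block at (293,168). Next I'll fit the box using depth.

```bash
cat > h.py <<'E'
import numpy as np,cv2
def cloud(f):
    z=np.load(f) if isinstance(f,str) else f
    d=z['d'].astype(float);K,R,t=z['K'],z['R'],z['t']
    v,u=np.mgrid[:400,:640]
    c=np.stack([(u-K[0,2])/K[0,0]*d,(v-K[1,2])/K[1,1]*d,d],-1)
    X=(c-t)@R; X[d<=0]=np.nan
    return X
def proj(z,P):
    c=np.asarray(P)@z['R'].T+z['t'];q=c@z['K'].T
    return q[...,:2]/q[...,2:]
E
python3 - <<'E'
from h import *
for n in("top0.npz","scene0.npz"):
    X=cloud(n);Z=X[...,2]
    print(n,'table z',np.nanmedian(Z[(abs(Z)<15)]))
    m=(Z>45)&(Z<95)
    m=m.astype(np.uint8)
    k,l,st,c=cv2.connectedComponentsWithStats(m)
    for i in range(1,k):
        if st[i,4]<80: continue
        P=X[l==i]
        print(st[i],P.mean(0).round(1),'zq',np.nanpercentile(P[:,2],[5,50,95,99]).round(1))
        r=cv2.minAreaRect(P[:,:2].astype(np.float32));print('   rect',np.round(r[0],1),np.round(r[1],1),round(r[2],2))
    b=(Z>76)&(Z<95)&(l==1+np.argmax(st[1:,4]))
    P=X[b];print('batten',b.sum(),P.mean(0).round(1),cv2.minAreaRect(P[:,:2].astype(np.float32)))
E
```

```text
top0.npz table z 0.5187874652266711
[ 500  106   82   82 4619] [ 744.  -579.8   51. ] zq [47.3 51.1 54.7 56.2]
   rect [ 745.1 -581.1] [159.5 151. ] 11.62
[384 151  21  21 337] [ 720.9 -252.9   58.2] zq [54.2 58.5 61.9 63.8]
   rect [ 720.9 -253.5] [42.8 43.8] 88.81
[  175   191   243    89 18437] [564.6 -31.1  64. ] zq [54.8 65.7 71.9 84.8]
   rect [565.1 -31.9] [166.4 518.9] 1.31
[446 197  21  20 321] [ 615.7 -383.1   60.6] zq [56.7 60.8 64.2 64.8]
   rect [ 615.9 -383.4] [41.1 42.9] 43.02
[532 284   9  33 109] [ 410.9 -551.4   47.6] zq [45.2 47.3 50.9 52.2]
   rect [ 408.3 -551.3] [68.8 11. ] 5.66
[544 284   6  26  92] [ 416.1 -573.4   47.7] zq [45.3 47.6 50.4 51.3]
   rect [ 415.5 -573.4] [10.8 53.6] 82.11
[520 287  13  28  99] [ 410.6 -528.2   47.6] zq [45.2 47.  50.5 51.7]
   rect [ 407.2 -528.2] [61.  11.5] 15.28
[545 286  17  44 150] [ 393.9 -590.1   47.4] zq [45.2 47.2 50.7 52. ]
   rect [ 391.3 -589.3] [15.1 96.8] 69.55
[508 292  17  26 103] [ 402.6 -506.6   47.7] zq [45.3 47.2 50.7 51.4]
   rect [ 400.2 -508. ] [59.2  9.8] 29.0
[498 300  23  23 110] [ 387.8 -489.1   47.5] 
[... 2140 characters left out ...]
[493  38  68  34 790] [53.9 15.5 60. ] zq [46.6 59.6 75.1 79. ]
   rect [40.9  6.3] [ 67.2 139.9] 9.62
[  32   96  111   82 4962] [ 749.8 -572.8   51.2] zq [48.  51.4 53.8 54.8]
   rect [ 746.1 -577.6] [160.4 152.1] 11.79
[  232   115   306   223 26822] [571.7  -6.3  64.5] zq [56.6 64.6 71.8 85.2]
   rect [565.8 -29.4] [169.2 518.6] 1.21
[197 127  23  21 369] [ 617.5 -378.8   60.8] zq [56.1 61.4 64.1 65. ]
   rect [ 616.4 -380.3] [43.6 43. ] 59.04
[208 198  27  26 533] [ 724.2 -248.    58.3] zq [49.6 59.3 61.8 62.6]
   rect [ 722.5 -250.5] [44.8 43.7] 73.52
batten 597 [ 573.5 -225.    84.4] ((570.5791625976562, -226.4899139404297), (109.7873764038086, 19.786693572998047), 0.7397017478942871)
```

Request:
{"method": "apply_moves", "body": {
  "moves": [
    {"gripper": 0, "xyz": [0, 0, 0], "dr": [0, 6.0, 0]},
    {"gripper": 0, "xyz": [0, 0, 0], "dr": [0, 6.1, 0]},
    {"gripper": 0, "xyz": [-0.029, 0, 0.0395], "dr": [0, 0, 0]},
    {"gripper": 0, "xyz": [-0.029, 0, 0.0395], "dr": [0, 0, 0]},
    {"gripper": 0, "xyz": [-0.029, 0, 0.0395], "dr": [0, 0, 0]},
    {"gripper": 0, "xyz": [-0.029, 0, 0.0395], "dr": [0, 0, 0]},
    {"gripper": 0, "xyz": [-0.029, 0, 0.0395], "dr": [0, 0, 0]},
    {"gripper": 0, "xyz": [-0.029, 0, 0.0395], "dr": [0, 0, 0]},
    {"gripper": 0, "xyz": [-0.029, 0, 0.0395], "dr": [0, 0, 0]},
    {"gripper": 0, "xyz": [-0.029, 0, 0.0395], "dr": [0, 0, 0]}
  ]
}}

```text
time_s: 1.1
tool_pos: [445.0, -318.6, 253.0]
eef_rot: [-1.22, 1.193, -1.192]
wrist_force: [-0.4, -0.7, 0.6]
finger_gap: -0.004
```

Request:
{"method": "apply_moves", "body": {
  "moves": [
    {"gripper": 0, "xyz": [-0.0135, 0, 0.032], "dr": [0, 0, 0]},
    {"gripper": 0, "xyz": [-0.0135, 0, 0.032], "dr": [0, 0, 0]},
    {"gripper": 0, "xyz": [-0.0135, 0, 0.032], "dr": [0, 0, 0]},
    {"gripper": 0, "xyz": [-0.0135, 0, 0.031], "dr": [0, 0, 0]},
    {"gripper": 0, "xyz": [0, 0.04, 0], "dr": [0, 0, 0]},
    {"gripper": 0, "xyz": [0, 0.04, 0], "dr": [0, 0, 0]},
    {"gripper": 0, "xyz": [0, 0.04, 0], "dr": [0, 0, 0]},
    {"gripper": 0, "xyz": [0, 0, 0], "dr": [0, 0, 0]},
    {"gripper": 0, "xyz": [0, 0, 0], "dr": [0, 0, 0]}
  ]
}}

```text
time_s: 2.0
tool_pos: [568.8, -263.0, 133.0]
eef_rot: [-1.221, 1.195, -1.19]
wrist_force: [-0.4, 0.4, 1.1]
finger_gap: -0.004
```

```bash
cat > snap.py <<'E'
import sys,numpy as np,cv2
from rig import ctrl
tag=sys.argv[1]
for n in sys.argv[2:]:
    cm=ctrl.camera_model(n);p,d=ctrl.grab_frame(n);cv2.imwrite(f"pics/{n}{tag}.png",p[:,:,::-1]);np.savez(f"{n}{tag}.npz",p=p,d=d,**cm)
s=ctrl.sense();print(s['time_s'],s['tool_pos'].round(1),s['wrist_force'].round(1),s['finger_gap'])
from scipy.spatial.transform import Rotation as R
print(R.from_rotvec(s['eef_rot']).as_matrix().round(3))
E
python3 snap.py 1 wrist scene
```

```text
2.1 [ 571.1 -264.4  135.9] [ 0.9 -0.3  0.5] 0.004675617653399451
[[ 0.022  0.003  1.   ]
 [-1.    -0.002  0.022]
 [ 0.002 -1.     0.003]]
```

View pics/scene1.png

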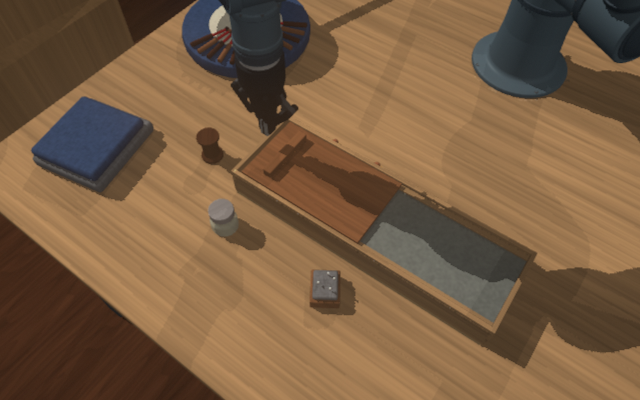

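View pics/wrist1.png

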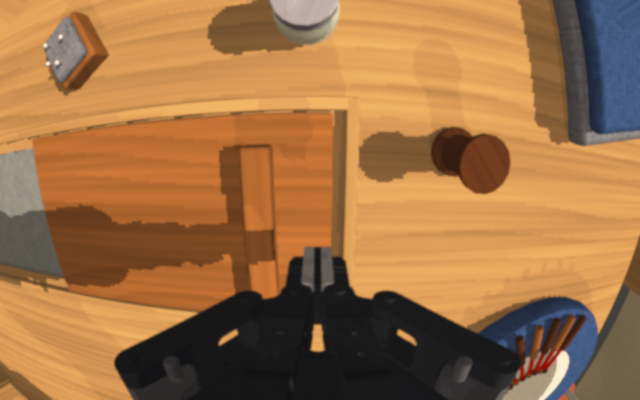

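The wrist view shows the shut fingertips at (318,250), in the gap between the batten (258,210) and the box end (340,200). I'll use depth to check the tip height.

Run:
```python
from h import *
from rig import ctrl
X=cloud("scene1.npz")
for u,v in [(265,130),(268,130),(270,130),(272,130),(268,127),(262,126),(275,127)]: print(u,v,X[v,u].round(1))
m=(abs(X[...,0]-571)<60)&(abs(X[...,1]+264)<50)&(X[...,2]>92)
P=X[m];o=np.argsort(P[:,2])[:12];print(P[o].round(1))
s=[ctrl.sense()['tool_pos'].round(1) for _ in range(3)];print(s)
```

```text
265 130 [ 581.7 -260.2  130.5]
268 130 [ 577.  -257.6  128. ]
270 130 [ 576.7 -253.   130.9]
272 130 [ 575.5 -249.4  132.3]
268 127 [ 578.  -255.8  138.2]
262 126 [ 581.7 -266.4  136.8]
275 127 [ 565.9 -250.6  130.6]
[[ 577.6 -258.4  114.3]
 [ 576.1 -257.1  116.6]
 [ 581.1 -262.1  117.8]
 [ 578.6 -257.1  119. ]
 [ 581.5 -257.1  119. ]
 [ 581.4 -263.9  119.5]
 [ 581.3 -270.8  120. ]
 [ 582.1 -267.8  120.1]
 [ 576.7 -256.2  120.5]
 [ 580.7 -257.5  120.7]
 [ 581.1 -261.7  120.8]
 [ 581.5 -266.   120.9]]
[array([ 571.1, -264.4,  135.9]), array([ 571.1, -264.4,  135.9]), array([ 571.1, -264.4,  135.9])]
```

Request:
{"method": "apply_moves", "body": {
  "moves": [
    {"gripper": 0, "xyz": [0, 0.014, 0], "dr": [0, 0, 0]},
    {"gripper": 0, "xyz": [0, 0.014, 0], "dr": [0, 0, 0]},
    {"gripper": 0, "xyz": [0, 0.01, 0], "dr": [0, 0, 0]},
    {"gripper": 0, "xyz": [0, 0, 0], "dr": [0, 0, 0]},
    {"gripper": 0, "xyz": [0, 0, 0], "dr": [0, 0, 0]}
  ]
}}

```text
time_s: 2.6
tool_pos: [570.3, -263.9, 96.5]
eef_rot: [-1.219, 1.191, -1.194]
wrist_force: [0.8, -0.3, 0.2]
finger_gap: -0.003
```

Request:
{"method": "apply_moves", "body": {
  "moves": [
    {"gripper": 0, "xyz": [-0.008, 0, 0], "dr": [0, 0, 0]},
    {"gripper": 0, "xyz": [-0.01, 0, 0], "dr": [0, 0, 0]},
    {"gripper": 0, "xyz": [-0.01, 0, 0], "dr": [0, 0, 0]},
    {"gripper": 0, "xyz": [-0.01, 0, 0], "dr": [0, 0, 0]},
    {"gripper": 0, "xyz": [-0.01, 0, 0], "dr": [0, 0, 0]}
  ]
}}

```text
time_s: 3.1
tool_pos: [569.2, -215.1, 96.1]
eef_rot: [-1.22, 1.19, -1.194]
wrist_force: [-0.7, -3.7, 3.6]
finger_gap: 0.0
```

```bash
python3 snap.py 2 wrist scene
```

```text
3.2 [ 568.7 -213.5   95.6] [ 0.3  0.  -0.3] 0.0029284504647777167
[[ 0.025  0.     1.   ]
 [-1.     0.001  0.025]
 [-0.001 -1.     0.   ]]
```

View pics/scene2.png

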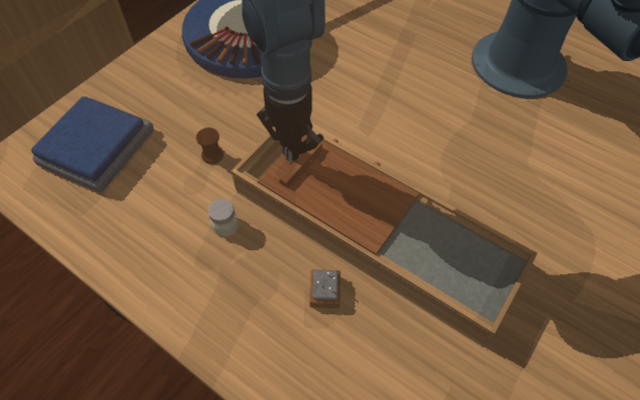

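View pics/wrist2.png

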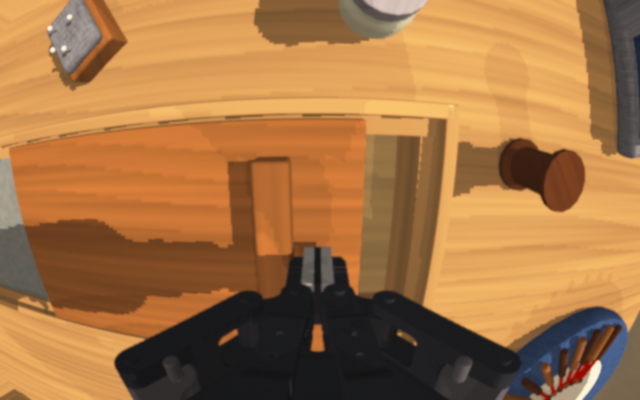

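The cover slides as planned: the wrist view shows the bay opening at (390,180), with the fingers on the batten's -y face.

Request:
{"method": "apply_moves", "body": {
  "moves": [
    {"gripper": 0, "xyz": [-0.01, 0, 0], "dr": [0, 0, 0]},
    {"gripper": 0, "xyz": [-0.01, 0, 0], "dr": [0, 0, 0]},
    {"gripper": 0, "xyz": [-0.01, 0, 0], "dr": [0, 0, 0]},
    {"gripper": 0, "xyz": [-0.01, 0, 0], "dr": [0, 0, 0]},
    {"gripper": 0, "xyz": [-0.01, 0, 0], "dr": [0, 0, 0]},
    {"gripper": 0, "xyz": [-0.01, 0, 0], "dr": [0, 0, 0]},
    {"gripper": 0, "xyz": [-0.01, 0, 0], "dr": [0, 0, 0]},
    {"gripper": 0, "xyz": [-0.01, 0, 0], "dr": [0, 0, 0]},
    {"gripper": 0, "xyz": [-0.01, 0, 0], "dr": [0, 0, 0]},
    {"gripper": 0, "xyz": [-0.01, 0, 0], "dr": [0, 0, 0]},
    {"gripper": 0, "xyz": [-0.01, 0, 0], "dr": [0, 0, 0]},
    {"gripper": 0, "xyz": [-0.01, 0, 0], "dr": [0, 0, 0]}
  ]
}}

```text
time_s: 4.4
tool_pos: [565.8, -94.7, 95.3]
eef_rot: [-1.22, 1.192, -1.193]
wrist_force: [0.6, -2.6, 2.2]
finger_gap: -0.0
```

Request:
{"method": "apply_moves", "body": {
  "moves": [
    {"gripper": 0, "xyz": [-0.01, 0, 0], "dr": [0, 0, 0]},
    {"gripper": 0, "xyz": [-0.01, 0, 0], "dr": [0, 0, 0]},
    {"gripper": 0, "xyz": [-0.01, 0, 0], "dr": [0, 0, 0]},
    {"gripper": 0, "xyz": [-0.01, 0, 0], "dr": [0, 0, 0]},
    {"gripper": 0, "xyz": [-0.01, 0, 0], "dr": [0, 0, 0]},
    {"gripper": 0, "xyz": [-0.01, 0, 0], "dr": [0, 0, 0]},
    {"gripper": 0, "xyz": [-0.005, 0, 0], "dr": [0, 0, 0]},
    {"gripper": 0, "xyz": [-0.005, 0, 0], "dr": [0, 0, 0]},
    {"gripper": 0, "xyz": [0, 0, 0], "dr": [0, 0, 0]}
  ]
}}

```text
time_s: 5.3
tool_pos: [564.1, -24.5, 95.2]
eef_rot: [-1.219, 1.193, -1.191]
wrist_force: [0.5, 0.4, -0.3]
finger_gap: 0.0
```

```bash
python3 snap.py 3 wrist scene top
```

```text
5.45 [563.7 -25.1  94.8] [-0.5 -0.3  0.2] -0.001015812412197786
[[ 0.023 -0.001  1.   ]
 [-1.     0.001  0.023]
 [-0.001 -1.    -0.001]]
```

View pics/scene3.png

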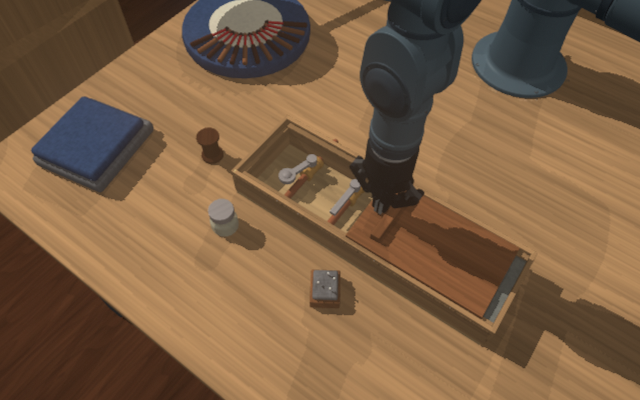

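View pics/top3.png

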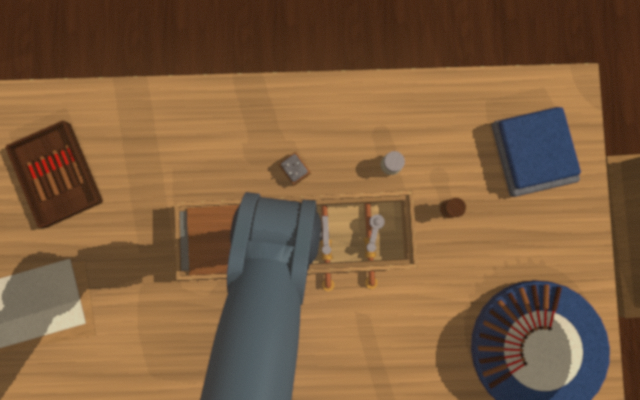

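The scene view shows the disc handle at (287,175), on the spool-side pipe, and the plain handle at (345,197). The cover has about 25 mm left before the stop.

Request:
{"method": "apply_moves", "body": {
  "moves": [
    {"gripper": 0, "xyz": [-0.005, 0, 0], "dr": [0, 0, 0]},
    {"gripper": 0, "xyz": [-0.005, 0, 0], "dr": [0, 0, 0]},
    {"gripper": 0, "xyz": [-0.004, 0, 0], "dr": [0, 0, 0]},
    {"gripper": 0, "xyz": [-0.003, 0, 0], "dr": [0, 0, 0]},
    {"gripper": 0, "xyz": [0, 0, 0], "dr": [0, 0, 0]}
  ]
}}

```text
time_s: 5.95
tool_pos: [563.8, -7.8, 95.3]
eef_rot: [-1.22, 1.192, -1.192]
wrist_force: [1.2, -0.1, -0.3]
finger_gap: 0.001
```

```bash
python3 snap.py 4 scene
python3 - <<'E'
from h import *
X=cloud("scene4.npz")
c,s=np.cos(np.radians(1.25)),np.sin(np.radians(1.25))
B=(X[...,:2]-[568.2,-157])@np.array([[c,-s],[s,c]])
Z=X[...,2]
# cover +y edge: profile along box y at |x|<50
for y in range(340,392,3):
    m=(abs(B[...,0])<45)&(abs(B[...,1]-y)<1.5); print(y,np.nanmedian(Z[m]).round(1),end=' | ')
E
```

```text
6.0 [563.8  -8.   95.3] [0.5 0.2 0.8] -0.0019913825073870654
[[ 0.023  0.     1.   ]
 [-1.     0.001  0.023]
 [-0.001 -1.     0.   ]]
340 69.7 | 343 69.9 | 346 70.1 | 349 70.2 | 352 69.8 | 355 69.8 | 358 69.8 | 361 69.7 | 364 70.0 | 367 69.8 | 370 69.7 | 373 69.6 | 376 69.4 | 379 65.9 | 382 69.9 | 385 69.7 | 388 68.6 | 391 nan |
  return np.nanmean(a, axis, out=out, keepdims=keepdims)
```

Request:
{"method": "apply_moves", "body": {
  "moves": [
    {"gripper": 0, "xyz": [-0.002, 0, 0], "dr": [0, 0, 0]},
    {"gripper": 0, "xyz": [-0.001, 0, 0], "dr": [0, 0, 0]},
    {"gripper": 0, "xyz": [0, 0, 0], "dr": [0, 0, 0]}
  ]
}}

```text
time_s: 6.3
tool_pos: [563.8, -5.6, 95.3]
eef_rot: [-1.22, 1.192, -1.193]
wrist_force: [-0.2, -2.0, 0.5]
finger_gap: 0.001
```

Request:
{"method": "apply_moves", "body": {
  "moves": [
    {"gripper": 0, "xyz": [0.008, 0, 0], "dr": [0, 0, 0]},
    {"gripper": 0, "xyz": [0.008, 0, 0], "dr": [0, 0, 0]},
    {"gripper": 0, "xyz": [0.0, -0.03, 0], "dr": [0, 0, 0]},
    {"gripper": 0, "xyz": [0, -0.03, 0], "dr": [0, 0, 0]},
    {"gripper": 0, "xyz": [0, 0, 0], "dr": [0, 0, 0]}
  ]
}}

```text
time_s: 6.8
tool_pos: [567.2, -22.6, 159.6]
eef_rot: [-1.215, 1.187, -1.198]
wrist_force: [-0.2, -0.6, 0.6]
finger_gap: 0.001
```

```bash
python3 snap.py 5 scene top wrist
python3 - <<'E'
import cv2
a=cv2.imread('pics/scene5.png')[110:270,225:425];b=cv2.imread('pics/top5.png')[180:300,300:420]
cv2.imwrite('pics/s5c.png',cv2.resize(a,None,fx=4,fy=4,interpolation=2)[:600]);cv2.imwrite('pics/t5c.png',cv2.resize(b,None,fx=5,fy=5,interpolation=2))
E
```

```text
6.95 [564.  -21.9 154.9] [-0.2 -0.6  0.5] 0.00019573566582637388
[[ 0.022 -0.     1.   ]
 [-1.     0.     0.022]
 [-0.    -1.    -0.   ]]
```

View pics/s5c.png

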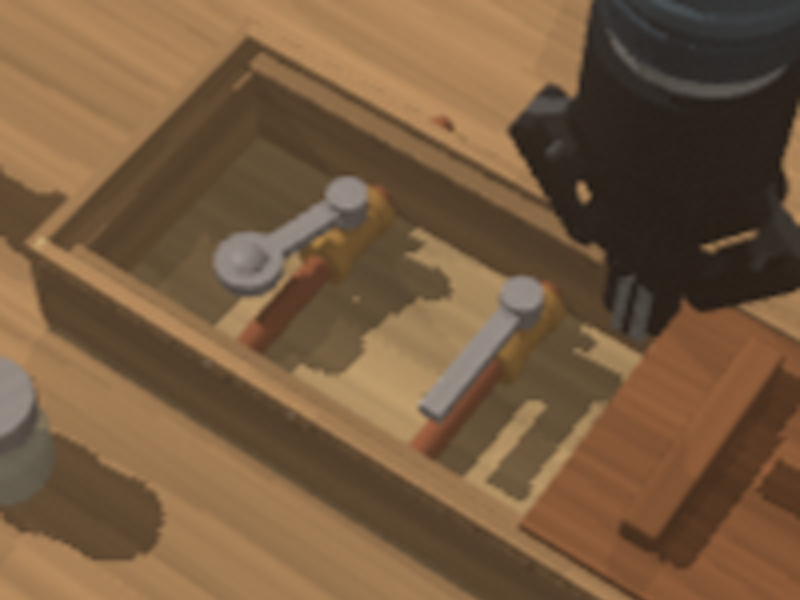

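View pics/t5c.png

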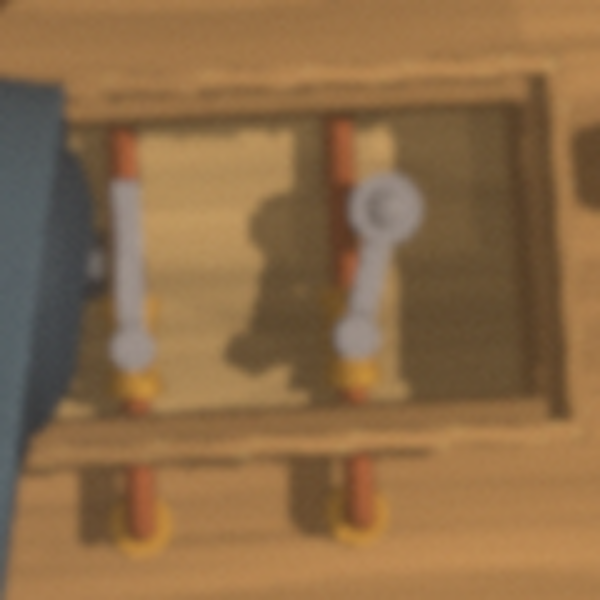

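Scene pixels (full frame): disc at (287,175) and its pivot at (311.7,159). Top-view pixels: disc at (377.4,221.4), pivot at (371.2,247), plain-handle pivot at (326.4,250). I'll cast rays from both views.

Run:
```python
from h import *
c,s=np.cos(np.radians(1.25)),np.sin(np.radians(1.25))
def ray(z,u,v,h):
    r=z['R'].T@np.linalg.inv(z['K'])@[u,v,1];o=-z['R'].T@z['t'];return (o+r*(h-o[2])/r[2])[:2]
def box(p): return np.array([[c,s],[-s,c]])@(p-[568.2,-157])
zs,zt=np.load('scene5.npz'),np.load('top5.npz')
for n,ps,pt in[('disc',(287,174.5),(377.4,221.2)),('piv',(311.7,158.5),(371.2,247)),('ppiv',(355.2,183.5),(326.4,249.8))]:
    a,b=ray(zs,*ps,49),ray(zt,*pt,49);print(n,a.round(1),b.round(1),'box',box(a).round(1),box(b).round(1))
# wrist shape check: finger xy extents
X=cloud(zs)
p=ray(zs,225+245/4,110+40/4,68);print(box(p))
for f in('scene','top'):
  X=cloud(f+'5.npz');m=(X[...,2]>76)&(X[...,2]<95)&(X[...,1]>-20)&(X[...,1]<60)&(abs(X[...,0]-565)<70)
  P=X[m];print(f,m.sum(),P.mean(0), box(P.mean(0)[:2]))
```

```text
disc [ 590.1 -209. ] [ 589.  -212.1] box [ 20.8 -52.5] [ 19.6 -55.5]
piv [ 533.2 -194.7] [ 533.  -196.4] box [-35.8 -36.9] [-36.1 -38.6]
ppiv [531.3 -96.8] [529.6 -98.2] box [-35.6  61. ] [-37.3  59.6]
[ -71.1414105  -122.71601542]
scene 674 [568.27922265  17.14246764  85.11250715] [  3.8781017  174.09929822]
top 0 [nan nan nan] [nan nan]<stdin>:14: RuntimeWarning: Mean of empty slice.
  ret = um.true_divide(
```

Request:
{"method": "apply_moves", "body": {
  "moves": [
    {"gripper": 0, "xyz": [0.037, 0, 0.005], "dr": [0, 0, 0]},
    {"gripper": 0, "xyz": [0.037, 0, 0.005], "dr": [0, 0, 0]},
    {"gripper": 0, "xyz": [0.037, 0, 0.005], "dr": [0, 0, 0]},
    {"gripper": 0, "xyz": [0.036, 0, 0.004], "dr": [0, 0, 0]},
    {"gripper": 0, "xyz": [0, 0.025, 0], "dr": [0, 0, 0]},
    {"gripper": 0, "xyz": [0, 0.025, 0], "dr": [0, 0, 0]},
    {"gripper": 0, "xyz": [0, 0.025, 0], "dr": [0, 0, 0]},
    {"gripper": 0, "xyz": [0, 0, 0], "dr": [0, 0, 0]},
    {"gripper": 0, "xyz": [0, 0, 0], "dr": [0, 0, 0]},
    {"gripper": 0, "xyz": [0, 0, 0], "dr": [0, 0, 0]}
  ]
}}

```text
time_s: 7.95
tool_pos: [587.1, -168.3, 81.3]
eef_rot: [-1.219, 1.191, -1.193]
wrist_force: [0.0, -0.5, 0.2]
finger_gap: -0.001
```

```bash
python3 snap.py 6 scene wrist
python3 - <<'E'
import cv2
a=cv2.imread('pics/scene6.png')[110:260,225:425]
cv2.imwrite('pics/s6c.png',cv2.resize(a,None,fx=4,fy=4,interpolation=2))
E
```

```text
8.05 [ 587.6 -168.4   81.8] [ 0.   0.1 -0.6] 0.0012904076214101797
[[ 0.023  0.003  1.   ]
 [-1.    -0.001  0.023]
 [ 0.001 -1.     0.003]]
```

View pics/s6c.png

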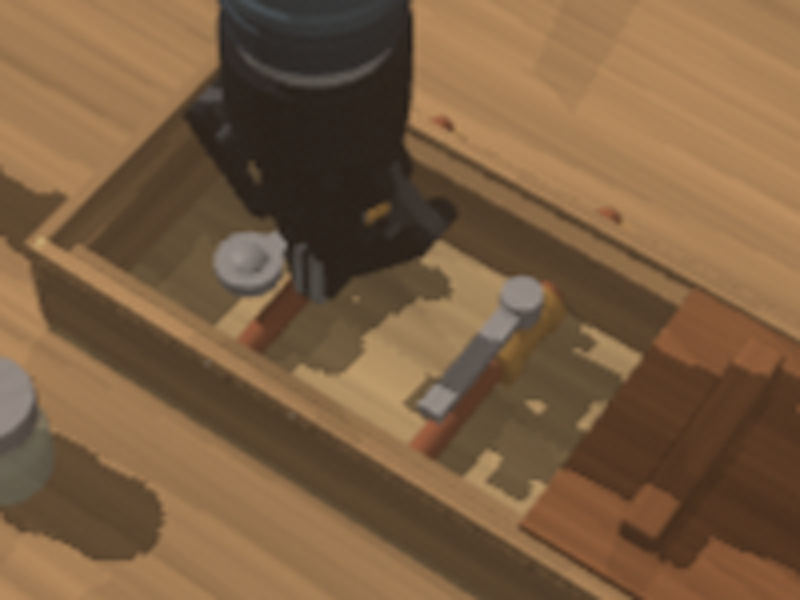

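View pics/wrist6.png

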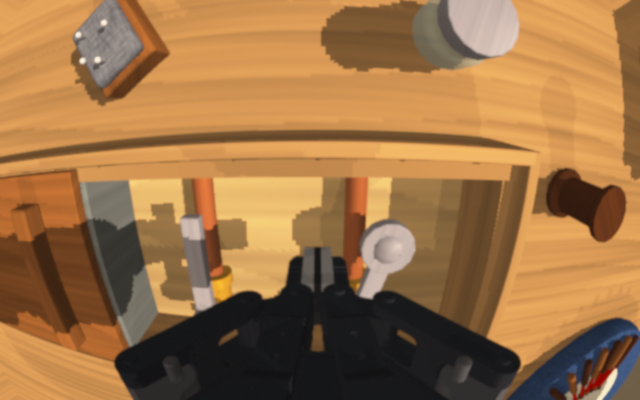

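Run:
```python
from h import *
X=cloud("scene6.npz")
c,s=np.cos(np.radians(1.25)),np.sin(np.radians(1.25))
B=(X[...,:2]-[568.2,-157])@np.array([[c,-s],[s,c]])
T=np.array([18,-12])
m=(X[...,2]>55)&(abs(B[...,0]-18)<55)&(abs(B[...,1]+12)<80)
d=B[m]-T;z=X[m][:,2]
for lo in range(-80,80,8):
    k=(d[:,1]>=lo)&(d[:,1]<lo+8)
    if k.any(): print(lo,z[k].min().round(1),k.sum(), d[k][z[k].argmin()].round(1))
```

```text
-80 60.4 12 [ 48.8 -77.6]
-72 58.9 12 [ 51.8 -68.4]
-64 59.6 38 [ 46.3 -63.6]
-56 59.1 127 [ 47.  -53.9]
-48 55.2 182 [  4.9 -45.5]
-40 55.1 221 [  4.1 -36.9]
-32 59.6 275 [ 46.  -29.7]
-24 58.6 393 [ 47.5 -21.9]
-16 60.0 562 [ 50.8 -10.3]
-8 59.2 748 [47.3 -6.4]
0 59.6 840 [47.7  0.6]
8 58.1 1086 [49.6 10.8]
16 58.4 1492 [47.3 17.8]
24 58.4 2002 [51.6 29.6]
32 60.0 2181 [49.3 34.5]
40 59.8 713 [48.5 42.5]
48 60.0 459 [48.9 49.2]
56 59.7 88 [52.3 58. ]
64 55.5 17 [-45.3  70.9]
72 55.0 23 [-44.8  73.5]
```

Run:
```python
from h import *
X=cloud("scene6.npz")
c,s=np.cos(np.radians(1.25)),np.sin(np.radians(1.25))
B=(X[...,:2]-[568.2,-157])@np.array([[c,-s],[s,c]])
# dark robot pixels
im=np.load("scene6.npz")['p'].max(2)
m=(im<75)&(X[...,2]>62)&(abs(B[...,0]-18)<40)&(abs(B[...,1]+12)<80)
d=B[m]-[18,-12];z=X[m][:,2]
for lo in range(-80,80,8):
    k=(d[:,1]>=lo)&(d[:,1]<lo+8)
    if k.any(): print(lo,np.sort(z[k])[:3].round(1),k.sum(), d[k][z[k].argmin()].round(1))
```

```text
-64 [139.2 139.9 145.1] 18 [ 12.2 -56.2]
-56 [134.5 135.3 135.4] 105 [ 12.6 -52. ]
-48 [120.6 122.6 125.8] 165 [ 12.2 -40.4]
-40 [113.7 113.9 114.2] 187 [ 13.7 -33.1]
-32 [106.4 112.  112.1] 177 [ 12.4 -25.8]
-24 [105.4 109.1 109.9] 245 [  7.8 -20.7]
-16 [68.4 70.8 75.2] 314 [  8.  -10.9]
-8 [63.9 65.8 69.1] 388 [11.2 -2. ]
0 [64.7 66.5 68.1] 441 [8.1 6.9]
8 [65.  71.3 71.4] 732 [6.3 9.9]
16 [104.5 109.4 109.5] 1010 [ 9.1 16.6]
24 [105.7 106.9 109.3] 1679 [12.6 27.5]
32 [111.4 113.5 116. ] 2094 [13.9 32.6]
40 [122.8 125.4 127.8] 676 [12.3 41.6]
48 [133.  135.8 135.9] 398 [12.8 49.8]
56 [144.8 146.7 147.7] 70 [12.7 57.4]
```

Request:
{"method": "apply_moves", "body": {
  "moves": [
    {"gripper": 0, "xyz": [0, 0.007, 0], "dr": [0, 0, 0]},
    {"gripper": 0, "xyz": [0, 0.007, 0], "dr": [0, 0, 0]},
    {"gripper": 0, "xyz": [0, 0.007, 0], "dr": [0, 0, 0]},
    {"gripper": 0, "xyz": [0, 0, 0], "dr": [0, 0, 0]},
    {"gripper": 0, "xyz": [0, 0, 0], "dr": [0, 0, 0]},
    {"gripper": 0, "xyz": [0.006, 0, 0], "dr": [0, 0, 0]},
    {"gripper": 0, "xyz": [0.006, 0, 0], "dr": [0, 0, 0]},
    {"gripper": 0, "xyz": [0.006, 0, 0.0005], "dr": [0, 0, 0]},
    {"gripper": 0, "xyz": [0.006, 0, 0.0005], "dr": [0, 0, 0]},
    {"gripper": 0, "xyz": [0.0055, 0, 0.0005], "dr": [0, 0, 0]}
  ]
}}

```text
time_s: 9.05
tool_pos: [587.6, -197.3, 58.8]
eef_rot: [-1.22, 1.195, -1.19]
wrist_force: [-2.8, 3.6, -0.6]
finger_gap: 0.0
```

```bash
python3 snap.py 7 scene wrist
```

```text
9.15 [ 588.2 -198.1   58.9] [-0.9  1.9  0.1] -0.0025272621662009525
[[ 0.022 -0.001  1.   ]
 [-1.     0.     0.022]
 [-0.    -1.    -0.001]]
```

View pics/wrist7.png

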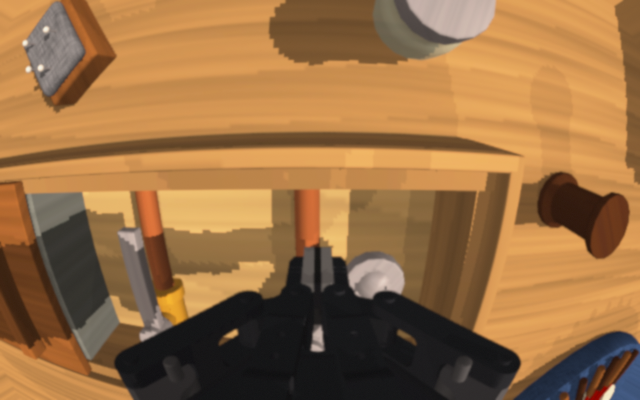

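The handle is turning: the wrist view shows the disc at (375,275) beside the fingertips at (318,265), with low force. I'll continue the arc.

Request:
{"method": "apply_moves", "body": {
  "moves": [
    {"gripper": 0, "xyz": [0.0055, 0, -0.001], "dr": [0, 0, 0]},
    {"gripper": 0, "xyz": [0.0055, 0, -0.0012], "dr": [0, 0, 0]},
    {"gripper": 0, "xyz": [0.005, 0, -0.0014], "dr": [0, 0, 0]},
    {"gripper": 0, "xyz": [0.005, 0, -0.0025], "dr": [0, 0, 0]},
    {"gripper": 0, "xyz": [0.005, 0, -0.0027], "dr": [0, 0, 0]},
    {"gripper": 0, "xyz": [0.0045, 0, -0.003], "dr": [0, 0, 0]},
    {"gripper": 0, "xyz": [0.0045, 0, -0.005], "dr": [0, 0, 0]},
    {"gripper": 0, "xyz": [0.0045, 0, -0.005], "dr": [0, 0, 0]}
  ]
}}

```text
time_s: 9.95
tool_pos: [567.5, -237.7, 59.4]
eef_rot: [-1.219, 1.192, -1.192]
wrist_force: [2.0, 2.3, -1.1]
finger_gap: 0.002
```

```bash
python3 snap.py 8 scene wrist
```

```text
10.05 [ 566.9 -238.5   59.3] [0.2 0.6 0.2] 0.0014178286427463068
[[ 0.021 -0.001  1.   ]
 [-1.    -0.001  0.021]
 [ 0.001 -1.    -0.001]]
```

View pics/wrist8.png

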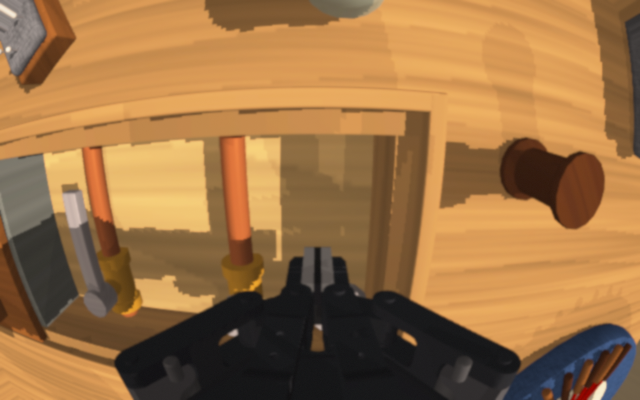

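Request:
{"method": "apply_moves", "body": {
  "moves": [
    {"gripper": 0, "xyz": [0.002, 0, -0.003], "dr": [0, 0, 0]},
    {"gripper": 0, "xyz": [0.002, 0, -0.003], "dr": [0, 0, 0]},
    {"gripper": 0, "xyz": [0, 0, -0.002], "dr": [0, 0, 0]},
    {"gripper": 0, "xyz": [0, 0, 0], "dr": [0, 0, 0]}
  ]
}}

```text
time_s: 10.45
tool_pos: [561.0, -242.0, 59.5]
eef_rot: [-1.218, 1.19, -1.194]
wrist_force: [4.3, 1.0, -2.6]
finger_gap: 0.004
```

Request:
{"method": "apply_moves", "body": {
  "moves": [
    {"gripper": 0, "xyz": [0, 0, -0.002], "dr": [0, 0, 0]},
    {"gripper": 0, "xyz": [0, 0, 0], "dr": [0, 0, 0]}
  ]
}}

```text
time_s: 10.65
tool_pos: [560.7, -242.0, 59.7]
eef_rot: [-1.216, 1.187, -1.195]
wrist_force: [8.3, 2.6, -5.2]
finger_gap: -0.004
```

Request:
{"method": "apply_moves", "body": {
  "moves": [
    {"gripper": 0, "xyz": [0, 0, -0.002], "dr": [0, 0, 0]},
    {"gripper": 0, "xyz": [0, 0, 0], "dr": [0, 0, 0]},
    {"gripper": 0, "xyz": [0, 0, 0], "dr": [0, 0, 0]}
  ]
}}

```text
time_s: 10.95
tool_pos: [560.4, -242.0, 59.9]
eef_rot: [-1.214, 1.185, -1.196]
wrist_force: [11.5, 1.5, -7.2]
finger_gap: 0.001
```

The arm is now pressing on a stop: force rises while the position stays put. I'll retreat along +x and slightly +y, then lift straight up and clear the view.

Request:
{"method": "apply_moves", "body": {
  "moves": [
    {"gripper": 0, "xyz": [0, 0, 0.006], "dr": [0, 0, 0]},
    {"gripper": 0, "xyz": [0, 0, 0.008], "dr": [0, 0, 0]},
    {"gripper": 0, "xyz": [0, 0, 0.004], "dr": [0, 0, 0]},
    {"gripper": 0, "xyz": [0, -0.03, 0], "dr": [0, 0, 0]},
    {"gripper": 0, "xyz": [0, -0.04, 0], "dr": [0, 0, 0]},
    {"gripper": 0, "xyz": [0, -0.04, 0], "dr": [0, 0, 0]},
    {"gripper": 0, "xyz": [0, -0.04, 0], "dr": [0, 0, 0]},
    {"gripper": 0, "xyz": [0.03, -0.02, -0.03], "dr": [0, 0, 0]},
    {"gripper": 0, "xyz": [0.03, 0, -0.03], "dr": [0, 0, 0]},
    {"gripper": 0, "xyz": [0.03, 0, -0.03], "dr": [0, 0, 0]},
    {"gripper": 0, "xyz": [0.03, 0, -0.03], "dr": [0, 0, 0]},
    {"gripper": 0, "xyz": [0, 0, 0], "dr": [0, 0, 0]}
  ]
}}

```text
time_s: 12.15
tool_pos: [453.0, -367.7, 229.4]
eef_rot: [-1.22, 1.198, -1.198]
wrist_force: [-0.1, -0.3, 0.8]
finger_gap: 0.003
```

```bash
python3 snap.py 9 scene top
python3 - <<'E'
import cv2
b=cv2.imread('pics/top9.png')[180:300,300:420]
cv2.imwrite('pics/t9c.png',cv2.resize(b,None,fx=5,fy=5,interpolation=2))
E
```

```text
12.25 [ 455.7 -364.7  229.3] [0.2 0.7 0.2] -0.001885667337598272
[[ 0.02 -0.    1.  ]
 [-1.    0.    0.02]
 [-0.   -1.   -0.  ]]
```

View pics/t9c.png

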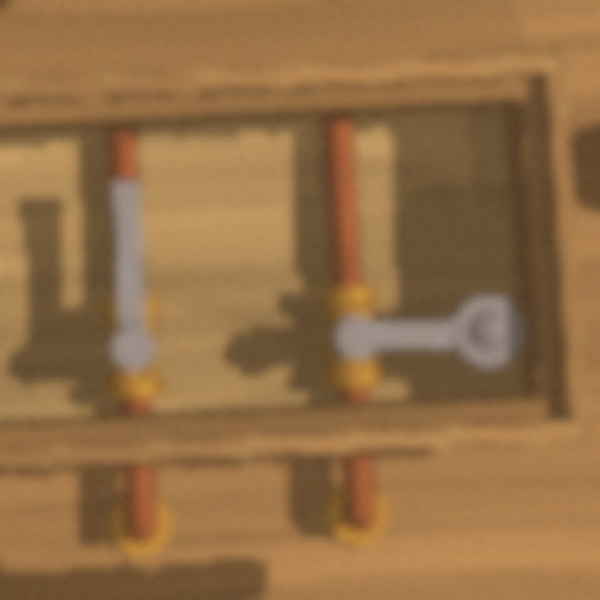

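View pics/scene9.png

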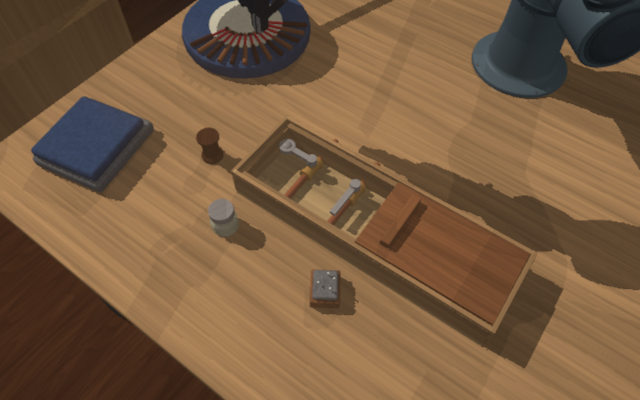

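The top view shows the disc handle lying parallel to the box walls: pivot at (355,336) and disc at (488,331) in the crop. The cover is against its stop, and the plain handle and bystanders look unmoved. One numeric check before handing in.

Run:
```python
from h import *
from rig import ctrl
c,s=np.cos(np.radians(1.25)),np.sin(np.radians(1.25))
def ray(z,u,v,h):
    r=z['R'].T@np.linalg.inv(z['K'])@[u,v,1];o=-z['R'].T@z['t'];return (o+r*(h-o[2])/r[2])[:2]
def box(p): return np.array([[c,s],[-s,c]])@(p-[568.2,-157])
zt=np.load('top9.npz')
P=box(ray(zt,371,247.2,49));D=box(ray(zt,397.6,246.2,49));print(P,D,'angle',np.arctan2(-(D-P)[1],(D-P)[0]))
X=cloud('top9.npz');m=(X[...,2]>78)&(X[...,2]<95)&(X[...,1]>-20)&(X[...,1]<60)&(abs(X[...,0]-565)<70)
b=X[m].mean(0);print('batten',b.round(1),'cover y',box(b[:2])[1]+80)
g0,g1=[np.load(f'top{i}.npz')['p'].astype(int) for i in(0,9)]
for n,(u,v) in dict(spool=(453,208),jar=(393,162),block=(293,168)).items():
    q=[cloud(f'top{i}.npz')[v-16:v+17,u-18:u+19].reshape(-1,3) for i in(0,9)]
    print(n,[w[(w[:,2]>25)&(w[:,2]<68)].mean(0).round(1) for w in q])
print(ctrl.job_done())
```

```text
[-36.50593258 -38.14927472] [-37.20932211 -96.43051134] angle 1.5828646256940593
batten [563.5  13.1  83.9] cover y 250.12709599780484
spool [array([ 615.7, -383.1,   60.4]), array([ 615.7, -382.7,   60. ])]
jar [array([ 719. , -251.2,   53.4]), array([ 719.1, -251.4,   53.8])]
block [array([716.4, -31.7,  33.4]), array([716. , -30.8,  33.4])]
the job is handed in; nothing more can be done
None
```

I pushed the cover along the box onto the deck until it reached its stop, using the shut fingertips on the batten's -y side. I then swept the disc handle clockwise until it pressed on its stop (force rose to about 14 N with no further movement). Finally I backed the arm clear and handed the job in at about 12.3 s; no verdict was reported.

Final checks in the top view, before hand-in:

| Item | Measured | Required |
|---|---|---|
| Cover y in the box frame | about 250 mm | above 225 mm |
| Disc handle angle | about 1.58 rad (1.57 within measuring error) | at least 1.45 rad |
| Spool, jar and pin block | within about 1 mm of where they started | within 25 mm |

I checked the plain handle by eye only, and it looks unmoved. The cover looks flat, and the arm touches nothing. The two cameras disagreed by up to about 3 mm, a little over the stated 2 mm calibration. No check failed.

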